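# Set out a power-stage cooling test on the electronics bench

## Task

Set up the cooling test: put the large heat sink flat and square, centred, on the black power module of the load board, and the fan flat and square on top of it; lay the power resistor on the terminal bar, centred between the two posts and in line with them; and stand the capacitor upright on the mat beside the load board, on the side with the terminal block, centred on the block and with a gap of about 25 mm to the board's edge. Leave the small heat sink, the multimeter and the mug where they are, and let go of everything.

Things in the scene. Friction and masses are not known exactly. Their poses are not given: they have to be found in the camera images.
- heatsink_c (a point): the large heat sink: loose aluminium block 50 (its x, along the fins) x 46 (its y) x 28 mm high, eight upright fins, about 0.1 kg; to be gripped across its sides (46 mm between the outer fins). Point at its centre, 14 mm above its underside; z up. The fin tops together bear like a flat face
- fan_c (a point): the axial fan: loose square black frame 50 x 50 x 20 mm high with a grey seven-bladed wheel inside, lying flat, about 0.05 kg; to be gripped across two opposite sides of its frame. Point at its centre, 10 mm above its underside; x and y square to its sides, z up
- resistor_c (a point): the power resistor: loose ribbed aluminium body 66 (its x) x 28 (its y) x 26 mm high, with a thin flat steel lug out of each end, 96 mm long over the lugs; about 0.1 kg; to be gripped across its 28 mm width. Point at its centre, 13 mm above its underside; x along its length, z up
- capacitor_c (a point): the capacitor: loose dark upright can, diameter 35 mm, 60 mm high, bare aluminium top, about 0.09 kg. Point at its centre, 30 mm above its foot; z up
- loadboard: the load board, fixed: green circuit board 110 (its x) x 100 (its y) mm on short feet, its upper face 8 mm above the mat. The black power module, 44 x 44 mm, stands at its centre, square to it, with its flat top 18 mm above the mat. The terminal block (grey, 42 mm long, 11 mm wide, top 19 mm above the mat, three screw heads) lies along the board's +y edge, centred on it; that edge is 50 mm from the origin. Origin on the mat under the board's centre; z up
- terminalbar: the terminal bar, fixed: dark brown insulating strip 60 (its x) x 190 (its y) mm, 8 mm thick, with two round brass posts of diameter 16 mm standing up 34 mm above the strip, 68 mm either side of the middle along y (120 mm clear between them). Origin on the mat under the bar's centre; y along the line of the posts, z up
- smallsink_c (a point): bystander, the small heat sink: loose aluminium, 30 x 26 x 16 mm high, six fins; not used. Point at its centre, 8 mm above its underside
- multimeter: bystander: loose grey hand-held multimeter lying flat, 150 (its x) x 76 (its y) x 43 mm over its dial. Origin under its centre
- mug: bystander: loose white mug, diameter 80 mm, 95 mm high, handle towards its +y. Origin under its centre
Not all that is in view belongs to the job. Leave any green or purple look-alike of the part that bears resistor_c alone. What is shaped like the part that bears heatsink_c but blue or purple is not meant.

How it is judged (in metres and radians):
At the end, for the whole second after the job is handed in: Heat sink on module within 9 mm per axis; fan on heat sink within 10 mm; resistor on bar mid-way between posts within 10 mm; all three flat, square within 0.2 rad. Capacitor upright on mat off the terminal-block edge, gap 25 mm and centring both within 14 mm. All released, at rest (x of heatsink_c in the frame of loadboard between -0.009 and 0.009 m and y of heatsink_c in the frame of loadboard between -0.009 and 0.009 m and z of heatsink_c in the frame of loadboard between 0.028 and 0.036 m and (angle between the x axis of heatsink_c and the x axis of loadboard, either way round below 0.2 rad or angle between the x axis of heatsink_c and the y axis of loadboard, either way round below 0.2 rad) and angle between each of heatsink_c, fan_c, resistor_c, capacitor_c's own z axis and vertical below 0.1 rad and horizontal distance between fan_c and heatsink_c below 0.01 m and z of fan_c in the frame of loadboard between 0.052 and 0.06 m and (angle between the x axis of fan_c and the x axis of heatsink_c, either way round below 0.2 rad or angle between the x axis of fan_c and the y axis of heatsink_c, either way round below 0.2 rad) and x of resistor_c in the frame of terminalbar between -0.01 and 0.01 m and y of resistor_c in the frame of terminalbar between -0.01 and 0.01 m and z of resistor_c in the frame of terminalbar between 0.017 and 0.025 m and angle between the x axis of resistor_c and the y axis of terminalbar, either way round below 0.2 rad and x of capacitor_c in the frame of loadboard between -0.014 and 0.014 m and y of capacitor_c in the frame of loadboard between 0.0785 and 0.1065 m and height (world z) of capacitor_c between 0.026 and 0.034 m and linear speed of each of heatsink, fan, resistor, capacitor below 0.01 m/s and angular speed of each of heatsink, fan, resistor, capacitor below 0.1 rad/s); the robot touches nothing.
It fails at once if the small heat sink is moved more than 15 mm (distance of smallsink_c from where it was at the start of the episode above 0.015 m).
It fails at once if the multimeter is moved more than 15 mm (distance of multimeter from where it was at the start of the episode above 0.015 m).
It fails at once if the mug is moved more than 15 mm (distance of mug from where it was at the start of the episode above 0.015 m).
It also fails if it takes over 102 s, if anything falls off the work surface, if the arm or the gripper's body presses on something with over 40 N, if the wrist force passes 120 N, or if a joint passes its speed limit or range.

## Robot

A 6-joint arm with a two-finger parallel gripper is mounted at the origin on the work surface. World frame = base frame: x ahead of the robot, y to its left, z up, the work surface at z = 0. Lengths are in mm, angles in rad, forces in N, time in s.
With the tool pointing down it reaches from about 350 to 775 mm from the base axis. Payload 7.3 kg.
Tool frame: the origin (TCP) lies between the finger pads; the fingertips stand bot.tip_extent ahead of it and the grasp point (between the pads) lies 6 mm ahead of it (bot.tip_extent is the distance from the TCP to the fingertips, in mm); x points along the fingers, y is the direction in which the jaws open and shut, and the axes are right-handed (so a half turn about x gives the same grasp; the last joint's range is limited). The gripper opens to 92 mm and grips with 3 to 60 N. Pads are 19 mm wide; open, the fingers measure 130 mm over their backs; the gripper's body (75 mm by 190 mm) begins 47 mm behind the grasp point.
Start: joints at [1.202, 0.342, 1.524, -0, 1.275, -0.146], TCP at [115.987, 512.044, 251.741] pointing down, gripper open.
Joint ranges: [-2.53, 2.53], [-0.77, 2.02], [0.04, 2.7], [-1, 4.14], [0.28, 2.66], [-3.11, 3.11]. Speed limits (rad/s): [2.57, 2.57, 3.14, 3.14, 3.14, 3.14].

## Interface

Orientations are given as [roll, pitch, yaw] about the fixed x, y, z axes, in that order (R = Rz(yaw) Ry(pitch) Rx(roll)).
In Python, from plant import bot, capture, workorder gives the robot as it stands. The module is installed in compiled form; this text tells all that it offers.
- The arm moves only by the shell command python3 -m crank 'ROWS'. ROWS is JSON, a list of rows, each an object with "linear": the shift along the tool's x, y, z in cm, a list of three; "delta_rot": the turn, a rotation vector about the tool's x, y, z in degrees, a list of three; "fingers": the opening, from 0 (shut) to 1 (fully open). In form: [{"linear": [x, y, z], "delta_rot": [wx, wy, wz], "fingers": fingers}, ...]. A call has exactly 5 rows; each row shifts and turns the commanded pose from where the row before left it, along the tool's axes as they then stand; what a row does not reach is not made up. A row lasts 1/10 s, in which the tool goes at most 50 mm and 8.59 degrees, less where a joint would pass 70% of its speed; a pose out of reach is approached as far as the arm can. A call with a gripper value outside its range is refused whole. The fingers move at their own pace and stop on an object; the grip force is fixed at half the most. Time passes only in rows, so rows that do not move let the fingers close, or fill a call up. It gives the time, the measured TCP pose, the force and the opening at its end, in the units of the state.
- bot.get_obs(): the state, without advancing time (a new reading comes with each control period).
- capture(name): name is "scene" or "top" or "wrist"; returns a dict with "image" (400x640x3 uint8, blue, green, red), "mtx" (3x3 intrinsics, pixels), "pose" (4x4, takes a point from camera to world coordinates). Camera axes: x right, y down, z forward; pixel columns grow to the right and rows downward; lengths in mm; the calibration is good to about 2 mm. A picture is of the moment at which its call begins. There is no depth.
- workorder.close_job(): hands the job in, once; it reports no verdict.
The state is a dict: "time": time; "joint_positions": joint angles; "dq": joint speeds; "tau": joint torques, N m; "tool_pos": TCP position; "tcp_rot": TCP orientation; "contact_force": force on the tool from outside, world axes, zero at the start; "moment": the same for the moment, N m; "grip_width": finger opening in mm.
Only numpy, scipy, OpenCV 4.12 (cv2) and the standard library are available. Lean on these libraries where they do the work, as an engineer would, in place of code of your own. Each camera call takes 0.05 s, during which the arm holds its last target. There are 200 camera calls.

## Working session

There is one attempt and no reset: what is moved stays moved. The work goes in short steps, Python scripts to look and compute and a shell command to move; the robot and the scene stay as the last step left them, time stands still between calls to the robot, and variables do not carry over. Pictures are saved under pics/ and viewed, on a budget of 14 in all, crops included, one or two more only if the job needs it, and the job is handed in when it is done.

```bash
mkdir -p pics; python3 - <<'E'
from plant import bot,capture
import cv2,numpy as np
o=bot.get_obs();print({k:np.round(v,3).tolist() for k,v in o.items()},bot.tip_extent)
for n in("top","scene"):
    c=capture(n);cv2.imwrite(f"pics/{n}0.png",c["image"]);np.savez(f"{n}0.npz",**c);print(n,c["mtx"].round(1).tolist(),c["pose"].round(3).tolist())
E
```

```text
{'time': 0.0, 'joint_positions': [1.202, 0.343, 1.525, -0.0, 1.275, -0.146], 'dq': [0.0, 0.001, -0.002, -0.0, 0.001, -0.001], 'tau': [0.0, -43.124, -24.422, 0.072, 0.056, -0.0], 'tool_pos': [115.864, 511.674, 251.039], 'tcp_rot': [-1.716, 1.569, -1.939], 'contact_force': [-0.147, 0.585, -0.189], 'moment': [0.012, -0.019, -0.024], 'grip_width': 91.885} 25.0
top [[481.5, 0.0, 317.8], [0.0, 481.5, 199.7], [0.0, 0.0, 1.0]] [[-0.018, -0.993, 0.114, 331.484], [-1.0, 0.017, -0.013, -4.03], [0.011, -0.114, -0.993, 1421.45], [0.0, 0.0, 0.0, 1.0]]
scene [[425.6, 0.0, 317.4], [0.0, 425.6, 198.8], [0.0, 0.0, 1.0]] [[-0.861, 0.364, -0.355, 924.051], [0.508, 0.641, -0.575, 691.819], [0.018, -0.676, -0.737, 937.044], [0.0, 0.0, 0.0, 1.0]]
```

View pics/top0.png

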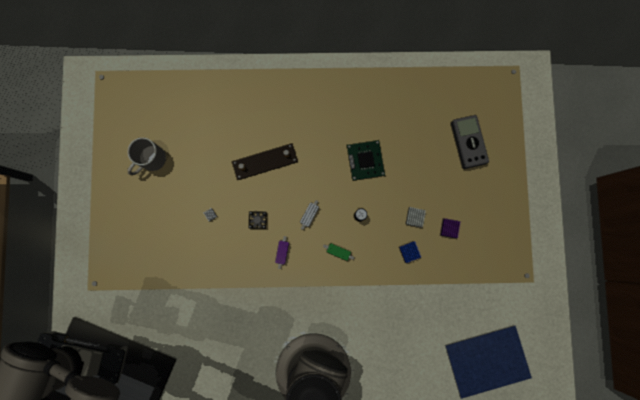

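View pics/scene0.png

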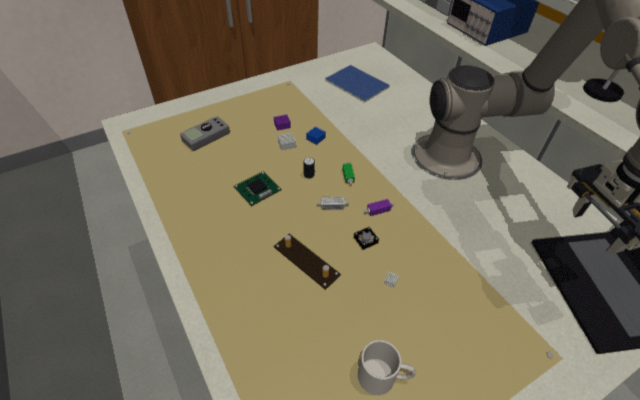

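The top view shows:

| Thing | Pixel |
|---|---|
| Resistor, silver | (311,215) |
| Look-alikes, purple / green | (283,252) / (340,252) |
| Large heat sink, silver | (416,217) |
| Look-alikes, purple / blue | (450,229) / (410,252) |
| Small heat sink | (211,215) |
| Fan | (258,220) |
| Capacitor | (361,215) |
| Terminal bar | (265,161) |
| Load board | (366,160) |
| Mug | (145,155) |
| Multimeter | (470,142) |

I choose the silver ones, and will check them in one close crop together with the measurements.

```bash
cat > h.py <<'E'
import numpy as np,cv2
from plant import bot,capture
from scipy.spatial.transform import Rotation as R
def ray(c,uv,z):
    d=c["pose"][:3,:3]@np.linalg.inv(c["mtx"])@np.array([uv[0],uv[1],1.]);o=c["pose"][:3,3]
    return (o+d*(z-o[2])/d[2])[:2]
def rect(c,m,z,off=(0,0)):
    """largest blob of mask -> world-plane min-area rect: centre, size, angle of long side (deg)"""
    cs,_=cv2.findContours(m.astype(np.uint8),cv2.RETR_EXTERNAL,cv2.CHAIN_APPROX_NONE)
    k=max(cs,key=cv2.contourArea).reshape(-1,2)+np.array(off)
    p=np.array([ray(c,q,z) for q in k],np.float32)
    (cx,cy),(w,h),a=cv2.minAreaRect(p)
    if h>w:w,h,a=h,w,a+90
    return np.round([cx,cy,w,h,(a+90)%180-90],1)
E
python3 - <<'E'
from h import *
c=dict(np.load("top0.npz"));im=c["image"]
hsv=cv2.cvtColor(im,cv2.COLOR_BGR2HSV)
def win(u0,u1,v0,v1):return (slice(v0,v1),slice(u0,u1)),(u0,v0)
bg=(hsv[...,0]>10)&(hsv[...,0]<28)&(hsv[...,1]>85)&(hsv[...,2]>80)
fg=~bg
for n,w,z in [("sink",(398,434,200,234),28),("small",(200,222,204,226),16),("fan",(244,272,206,236),20),("res",(294,326,196,236),20),("cap",(350,374,202,228),40),("board",(340,392,132,186),8),("bar",(225,305,136,186),8),("meter",(445,498,108,174),30),("mug",(120,170,130,182),0)]:
    s,o=win(*w);print(n,rect(c,fg[s],z,o))
cv2.imwrite("pics/crop1.png",np.clip(cv2.resize(im[130:265,195:465],None,fx=2.9,fy=2.9,interpolation=cv2.INTER_CUBIC)*1.6,0,255))
E
```

```text
sink [ 434.7 -304.6   56.9   53.5  -13.6]
small [453.4 294.1  39.5  32.7  30.8]
fan [435.1 153.9  55.6  52.5  89. ]
res [447.7   2.1  96.8  38.3 -29.4]
cap [ 440.  -149.3   50.1   41.1   55.1]
board [ 610.  -166.8  113.6  101.3    7.8]
bar [610.6 133.3 190.8  63.6 -73.8]
meter [ 653.1 -473.8  161.7   85.9   11.7]
mug [627.4 482.3 131.6 125.1   1.5][ WARN:0@0.205] global loadsave.cpp:1063 imwrite_ Unsupported depth image for selected encoder is fallbacked to CV_8U.
```

View pics/crop1.png

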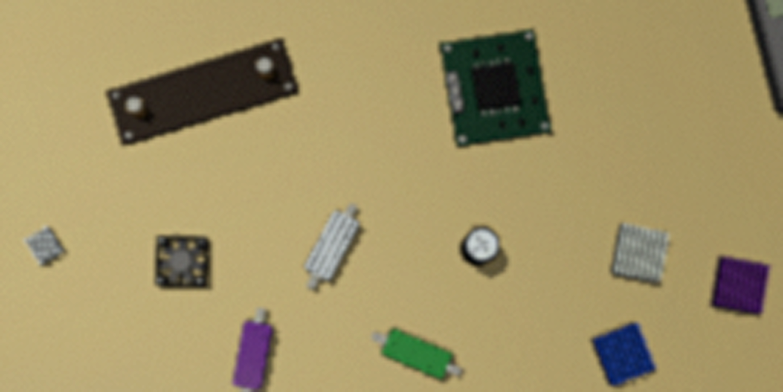

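The crop confirms the choices: silver resistor, plain silver heat sink at crop (640,252), fan, and the terminal block on the board's image-left side (+y world). I will set up a move planner next.

```bash
cat >> h.py <<'E'
def st():
    o=bot.get_obs();M=R.from_euler("xyz",o["tcp_rot"]).as_matrix();return o,np.array(o["tool_pos"]),M
def plan(x,y,z,phi=None):
    """tool-frame shift (cm), in the frame after turning about tool x by 'turn' deg, to reach TCP x,y,z with jaw direction phi (deg, mod 180)"""
    o,p,M=st();cur=np.degrees(np.arctan2(M[1,1],M[0,1]))
    t=0 if phi is None else -((phi-cur+90)%180-90)
    alt=t-180*np.sign(t) if t else 0
    f=cur-t;F=np.c_[[0,0,-1],[np.cos(np.radians(f)),np.sin(np.radians(f)),0],[np.sin(np.radians(f)),-np.cos(np.radians(f)),0]]
    tilt=np.degrees(R.from_matrix(M.T@np.c_[[0,0,-1],M[:,1],np.cross([0,0,-1],M[:,1])]).as_rotvec())
    print("t",o["time"],"at",p.round(1),"phi",round(cur,1),"j6",round(o["joint_positions"][5],2),"| turn",round(t,1),"(alt",round(alt,1),") shift cm",((F.T@(np.array([x,y,z])-p))/10).round(2),"tilt",tilt.round(1))
E
python3 - <<'E'
from h import *
plan(434.7,-304.6,250,-13.6)
plan(434.7,-304.6,250,76.4)
c=capture("wrist");o,p,M=st()
print(c["mtx"].round(1).tolist(),(M.T@(c["pose"][:3,3]-p)).round(1),(M.T@c["pose"][:3,:3]).round(3).tolist())
E
```

```text
t 0.1 at [115.9 511.7 251.1] phi 77.2 j6 -0.15 | turn -89.2 (alt 90.8 ) shift cm [  0.11 -50.18 -71.85] tilt [-0. -0.  0.]
t 0.1 at [115.9 511.7 251.1] phi 77.2 j6 -0.15 | turn 0.8 (alt -179.2 ) shift cm [  0.11 -71.85  50.18] tilt [-0. -0.  0.]
[[347.1, 0.0, 318.4], [0.0, 347.1, 192.4], [0.0, 0.0, 1.0]] [-132.6    0.9  -66. ] [[0.001, -0.244, 0.97], [1.0, 0.001, -0.001], [-0.001, 0.97, 0.244]]
```

```bash
r='see'; python3 -m crank '[{"linear":[0,-2,2.5],"delta_rot":[0,0,0],"fingers":1},{"linear":[0,-2.7,3.3],"delta_rot":[0,0,0],"fingers":1},{"linear":[0,-2.7,3.3],"delta_rot":[0,0,0],"fingers":1},{"linear":[0,-2.7,3.3],"delta_rot":[0,0,0],"fingers":1},{"linear":[0,-2.7,3.3],"delta_rot":[0,0,0],"fingers":1}]'; python3 -m crank '[{"linear":[0,-2.7,3.3],"delta_rot":[0,0,0],"fingers":1},{"linear":[0,-2.7,3.3],"delta_rot":[0,0,0],"fingers":1},{"linear":[0,-2.7,3.3],"delta_rot":[0,0,0],"fingers":1},{"linear":[0,-2.7,3.3],"delta_rot":[0,0,0],"fingers":1},{"linear":[0,-2.7,3.3],"delta_rot":[0,0,0],"fingers":1}]'; python3 -m crank '[{"linear":[0,-2.7,3.3],"delta_rot":[0,0,0],"fingers":1},{"linear":[0,-2.7,3.3],"delta_rot":[0,0,0],"fingers":1},{"linear":[0,-2.7,3.3],"delta_rot":[0,0,0],"fingers":1},{"linear":[0,-2.5,3.3],"delta_rot":[0,0,0],"fingers":1},{"linear":[0,0,0],"delta_rot":[0,0,0],"fingers":1}]'; python3 - <<'E'
from h import *
c=capture("wrist");np.savez("w1.npz",**c);cv2.imwrite("pics/w1.png",c["image"])
plan(500,-230,250,76)
E
```

```text
time: 0.65
tool_pos: [241.4, 351.1, 251.6]
tcp_rot: [-1.749, 1.571, -1.972]
contact_force: [1.7, 0.0, 0.5]
grip_width: 92.2
time: 1.15
tool_pos: [372.6, 182.8, 251.7]
tcp_rot: [1.389, 1.571, 1.167]
contact_force: [0.8, -0.3, -0.0]
grip_width: 91.9
time: 1.65
tool_pos: [479.7, 48.3, 251.2]
tcp_rot: [-0.677, 1.569, -0.905]
contact_force: [-0.6, 0.7, 0.7]
grip_width: 91.6
t 1.7 at [478.1  50.1 251.1] phi 77.0 j6 -1.4 | turn 1.0 (alt -179.0 ) shift cm [  0.11 -26.65   8.91] tilt [-0.  -0.1  0. ]
```

View pics/w1.png

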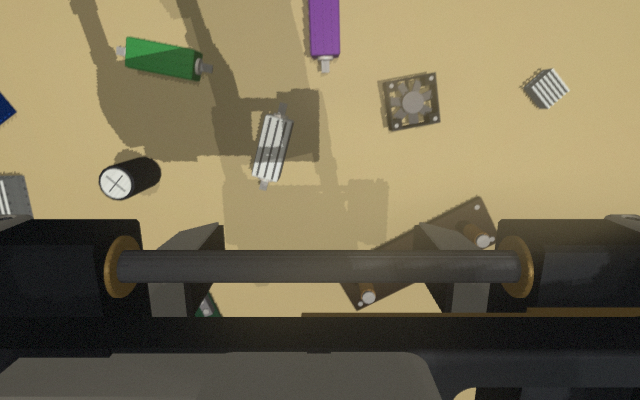

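The wrist view shows the fan at (411,101), the resistor at (273,148), the capacitor top at (115,184) and the post tops at (368,297) and (484,241). I'll measure these by mask, then move on over the sink and board.

```bash
cat >> h.py <<'E'
def seg(c,w,z,f,k=3):
    """mask f(hsv int) in window u0,u1,v0,v1 -> rect on plane z"""
    u0,u1,v0,v1=w;h=cv2.cvtColor(c["image"],cv2.COLOR_BGR2HSV)[v0:v1,u0:u1].astype(int)
    m=cv2.morphologyEx(f(h[...,0],h[...,1],h[...,2]).astype(np.uint8),cv2.MORPH_CLOSE,np.ones((k,k)))
    return rect(c,m,z,(u0,v0))
E
python3 - <<'E'
from h import *
c=dict(np.load("w1.npz"))
print("fan",seg(c,(370,450,60,140),20,lambda h,s,v:(s<85)|(v<50),9))
print("res",seg(c,(245,300,95,192),20,lambda h,s,v:(s<50)&(v>60),9))
print("resbody",seg(c,(245,300,95,192),26,lambda h,s,v:(s<60)&(v>120),9))
print("captop",seg(c,(90,140,160,205),60,lambda h,s,v:(s<60)&(v>110),7))
a,b=ray(c,(368,297),42),ray(c,(484,241),42);print("posts",a,b,(a+b)/2,np.degrees(np.arctan2(*(b-a)[::-1])),np.linalg.norm(b-a))
hs=cv2.cvtColor(c["image"],cv2.COLOR_BGR2HSV);print([hs[v,u].tolist() for u,v in [(411,101),(395,85),(273,148),(115,184),(360,100),(300,120)]])
E
python3 -m crank '[{"linear":[0,-3,0.6],"delta_rot":[0,0,0],"fingers":1},{"linear":[0,-4,0.8],"delta_rot":[0,0,0],"fingers":1},{"linear":[0,-4,1.4],"delta_rot":[0,0,0],"fingers":1},{"linear":[0,-4,1.5],"delta_rot":[0,0,0],"fingers":1},{"linear":[0,-4,1.6],"delta_rot":[0,0,0],"fingers":1}]'; python3 -m crank '[{"linear":[0,-4,3],"delta_rot":[0,0,0],"fingers":1},{"linear":[0,-2,4],"delta_rot":[0,0,0],"fingers":1},{"linear":[0,0,4],"delta_rot":[0,0,0],"fingers":1},{"linear":[0,0,2.5],"delta_rot":[0,0,0],"fingers":1},{"linear":[0,0,0],"delta_rot":[0,0,0],"fingers":1}]'; python3 - <<'E'
from h import *
c=capture("wrist");np.savez("w2.npz",**c);cv2.imwrite("pics/w2.png",c["image"])
plan(434.7,-304.6,150,76)
E
```

```text
fan [431.6 155.1  81.   78.6  79.1]
res [448.    5.6  96.3  30.  -28.4]
resbody [451.3   3.6  85.1  28.2 -28.3]
captop [ 442.8 -142.4   29.7   28.5  -20.6]
posts [627.63393619  70.74711878] [590.26053962 202.23339344] [608.94723791 136.49025611] 105.86716460662272 136.69459094907282
[[20, 31, 147], [20, 75, 105], [30, 15, 117], [15, 9, 111], [21, 85, 195], [21, 81, 107]]
time: 2.2
tool_pos: [492.3, -146.6, 251.8]
tcp_rot: [2.077, 1.57, 1.856]
contact_force: [1.0, -0.3, -0.2]
grip_width: 91.7
time: 2.7
tool_pos: [613.1, -233.9, 250.1]
tcp_rot: [2.372, 1.569, 2.15]
contact_force: [-0.8, 0.3, -0.4]
grip_width: 91.6
t 2.75 at [ 611.7 -233.5  250.4] phi 77.3 j6 -1.83 | turn 1.3 (alt -178.7 ) shift cm [ 10.04 -11.18 -15.45] tilt [ 0.  -0.1 -0. ]
```

View pics/w2.png

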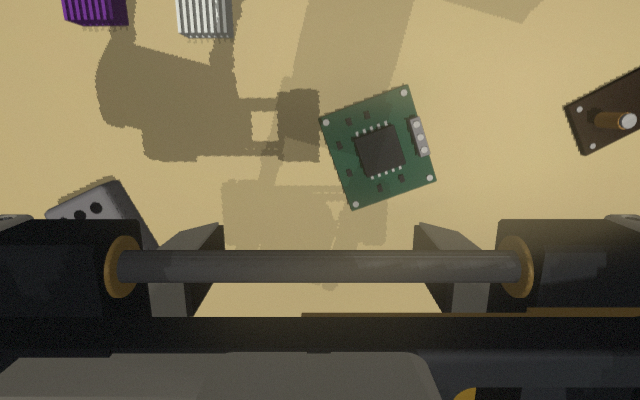

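The wrist view shows the board with its module at (380,151) and the block on its right (+y), and the sink's fins at the top running roughly along world x. So the grip is at φ≈76°. Next I measure the board and descend toward the sink.

```bash
python3 - <<'E'
from h import *
c=dict(np.load("w2.npz"))
print("board",seg(c,(305,450,75,220),8,lambda h,s,v:((h>35)&(h<100)&(s>50))|(s<40)|(v<45),9))
print("module",seg(c,(345,410,120,184),18,lambda h,s,v:(s<70)&(v<70),5))
a=[ray(c,q,8) for q in [(326,123),(404,92),(430,178),(355,205)]];print(np.mean(a,0),[np.degrees(np.arctan2(*(a[i]-a[j])[::-1])).round(1) for i,j in ((3,0),(2,1),(1,0),(2,3))])
print("block mid",ray(c,(420,137),19))
f=dict(np.load("w1.npz"))
print("fan",seg(f,(372,448,64,138),20,lambda h,s,v:(s<76),9),"hub",ray(f,(413,102),18))
plan(434.7,-304.6,150,76.4)
plan(490,-304.6,150,76.4)
E
python3 -m crank '[{"linear":[2,-2,-2],"delta_rot":[0,0,0],"fingers":1},{"linear":[3,-3,-3],"delta_rot":[0,0,0],"fingers":1},{"linear":[2,-3,-2.7],"delta_rot":[0,0,0],"fingers":1},{"linear":[1.5,-2,-2],"delta_rot":[0,0,0],"fingers":1},{"linear":[0,0,0],"delta_rot":[0,0,0],"fingers":1}]'
python3 - <<'E'
from h import *
c=capture("wrist");np.savez("w3.npz",**c);cv2.imwrite("pics/w3.png",c["image"])
plan(434.7,-304.6,150,76.4)
E
```

```text
board [ 608.8 -165.1  108.9  100.9    7.9]
module [ 607.5 -167.5   47.9   46.9    7.9]
[ 609.96879757 -165.40018341] [np.float64(7.4), np.float64(7.9), np.float64(98.7), np.float64(98.1)]
block mid [ 603.33319289 -122.58604519]
fan [434.5 157.6  49.7  49.5  87.5] hub [434.66758726 158.17545667]
t 2.75 at [ 611.7 -233.5  250.4] phi 77.3 j6 -1.83 | turn 0.9 (alt -179.1 ) shift cm [ 10.04 -11.07 -15.53] tilt [ 0.  -0.1 -0. ]
t 2.75 at [ 611.7 -233.5  250.4] phi 77.3 j6 -1.83 | turn 0.9 (alt -179.1 ) shift cm [ 10.04  -9.77 -10.15] tilt [ 0.  -0.1 -0. ]
time: 3.25
tool_pos: [491.4, -309.6, 166.2]
tcp_rot: [2.801, 1.565, 2.576]
contact_force: [0.4, 0.5, 0.2]
grip_width: 91.5
t 3.3 at [ 493.7 -309.3  167.6] phi 77.1 j6 -2.04 | turn 0.7 (alt -179.3 ) shift cm [ 1.76 -0.93 -5.84] tilt [ 0.  -0.1 -0. ]
```

View pics/w3.png

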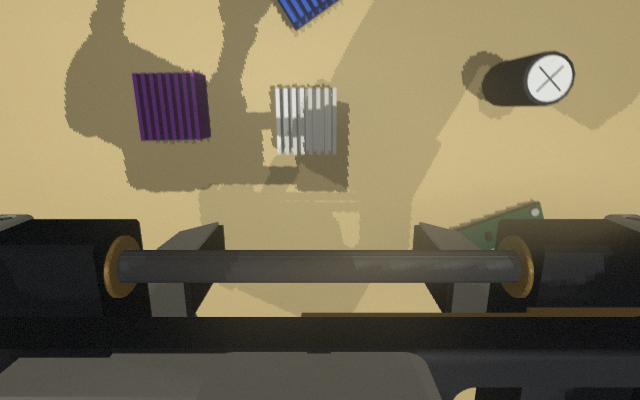

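The sink's top is at (276..337, 87..154), and its purple neighbour is about 50 mm to the left. I'll open to about 0.75 for clearance.

```bash
python3 - <<'E'
from h import *
c=dict(np.load("w3.npz"))
print("sink",seg(c,(262,345,78,160),28,lambda h,s,v:(s<50)&(v>80),7))
a=np.array([ray(c,q,28) for q in [(276,87),(336,87),(337,154),(277,154)]]);m=a.mean(0);print(a.round(1).tolist(),m)
plan(*m,32,77)
d=dict(np.load("w1.npz"));
print("cap2",seg(c,(520,580,48,108),60,lambda h,s,v:(s<60)&(v>110),7))
E
```

```text
sink [ 436.3 -305.8   50.3   46.5  -12.9]
[[406.8, -321.8], [416.8, -278.0], [466.2, -287.8], [455.7, -333.6]] [ 436.38738785 -305.30595953]
t 3.3 at [ 493.7 -309.3  167.6] phi 77.1 j6 -2.04 | turn 0.1 (alt -179.9 ) shift cm [13.56 -0.9  -5.67] tilt [ 0.  -0.1 -0. ]
cap2 [ 444.1 -142.    29.8   29.1   14. ]
```

```bash
python3 -m crank '[{"linear":[0,-0.4,-2.8],"delta_rot":[0,0,0],"fingers":0.75},{"linear":[2,-0.5,-2.9],"delta_rot":[0,0,0],"fingers":0.75},{"linear":[3,0,0],"delta_rot":[0,0,0],"fingers":0.75},{"linear":[2,0,0],"delta_rot":[0,0,0],"fingers":0.75},{"linear":[0,0,0],"delta_rot":[0,0,0],"fingers":0.75}]'; python3 -c "
from h import *
plan(436.3,-305.6,33,77)"
```

```text
time: 3.8
tool_pos: [437.8, -304.2, 96.6]
tcp_rot: [2.504, 1.567, 2.282]
contact_force: [0.4, 1.3, 1.4]
grip_width: 69.0
t 3.8 at [ 437.8 -304.2   96.6] phi 77.3 j6 -2.1 | turn 0.3 (alt -179.7 ) shift cm [ 6.36 -0.17 -0.12] tilt [ 0.  -0.2 -0.1]
```

```bash
python3 -m crank '[{"linear":[2.5,-0.1,-0.1],"delta_rot":[0,0,0],"fingers":0.75},{"linear":[2.5,0,0],"delta_rot":[0,0,0],"fingers":0.75},{"linear":[1.3,0,0],"delta_rot":[0,0,0],"fingers":0.75},{"linear":[0,0,0],"delta_rot":[0,0,0],"fingers":0.4},{"linear":[0,0,0],"delta_rot":[0,0,0],"fingers":0.3}]'; python3 -m crank '[{"linear":[0,0,0],"delta_rot":[0,0,0],"fingers":0.3},{"linear":[0,0,0],"delta_rot":[0,0,0],"fingers":0.3},{"linear":[0,0,0],"delta_rot":[0,0,0],"fingers":0.3},{"linear":[0,0,0],"delta_rot":[0,0,0],"fingers":0.3},{"linear":[0,0,0],"delta_rot":[0,0,0],"fingers":0.3}]';  python3 -c "
from h import *
plan(609.5,-165.5,110,97.9)"
```

```text
time: 4.3
tool_pos: [437.9, -307.2, 36.0]
tcp_rot: [-0.453, 1.569, -0.676]
contact_force: [0.3, 0.2, 0.5]
grip_width: 57.3
time: 4.8
tool_pos: [437.8, -307.5, 36.2]
tcp_rot: [-0.405, 1.568, -0.628]
contact_force: [-0.2, 1.5, 6.3]
grip_width: 45.7
t 4.8 at [ 437.8 -307.5   36.2] phi 77.2 j6 -2.1 | turn -20.7 (alt 159.3 ) shift cm [-7.38 11.7  18.95] tilt [0.  0.1 0. ]
```

```bash
python3 -m crank '[{"linear":[-1.5,0,0],"delta_rot":[0,0,0],"fingers":0.3},{"linear":[-2.5,0,0],"delta_rot":[-5,0,0],"fingers":0.3},{"linear":[-2.5,0,0],"delta_rot":[-8,0,0],"fingers":0.3},{"linear":[-1,0,0],"delta_rot":[-7.7,0,0],"fingers":0.3},{"linear":[0,1.5,2.5],"delta_rot":[0,0,0],"fingers":0.3}]'; python3 -m crank '[{"linear":[0,2,3.3],"delta_rot":[0,0,0],"fingers":0.3},{"linear":[0,2.2,3.5],"delta_rot":[0,0,0],"fingers":0.3},{"linear":[0,2.2,3.5],"delta_rot":[0,0,0],"fingers":0.3},{"linear":[0,2.2,3.5],"delta_rot":[0,0,0],"fingers":0.3},{"linear":[0,1.6,2.7],"delta_rot":[0,0,0],"fingers":0.3}]';  python3 -m crank '[{"linear":[0,0,0],"delta_rot":[0,0,0],"fingers":0.3},{"linear":[0,0,0],"delta_rot":[0,0,0],"fingers":0.3},{"linear":[0,0,0],"delta_rot":[0,0,0],"fingers":0.3},{"linear":[0,0,0],"delta_rot":[0,0,0],"fingers":0.3},{"linear":[0,0,0],"delta_rot":[0,0,0],"fingers":0.3}]'; python3 - <<'E'
from h import *
plan(609.5,-165.5,55,97.9)
c=capture("wrist");np.savez("w4.npz",**c);cv2.imwrite("pics/w4.png",c["image"])
E
```

```text
time: 5.3
tool_pos: [459.3, -290.9, 112.1]
tcp_rot: [-1.08, 1.567, -0.94]
contact_force: [-0.8, -0.0, -0.5]
grip_width: 45.6
time: 5.8
tool_pos: [610.6, -163.0, 110.1]
tcp_rot: [0.223, 1.57, 0.363]
contact_force: [-0.0, 0.1, -0.5]
grip_width: 45.5
time: 6.3
tool_pos: [608.6, -165.8, 110.0]
tcp_rot: [1.549, 1.571, 1.686]
contact_force: [-0.3, 0.6, -1.9]
grip_width: 45.7
t 6.3 at [ 608.6 -165.8  110. ] phi 97.9 j6 -2.1 | turn -0.0 (alt 180.0 ) shift cm [5.5  0.02 0.1 ] tilt [-0.  0. -0.]
```

View pics/w4.png

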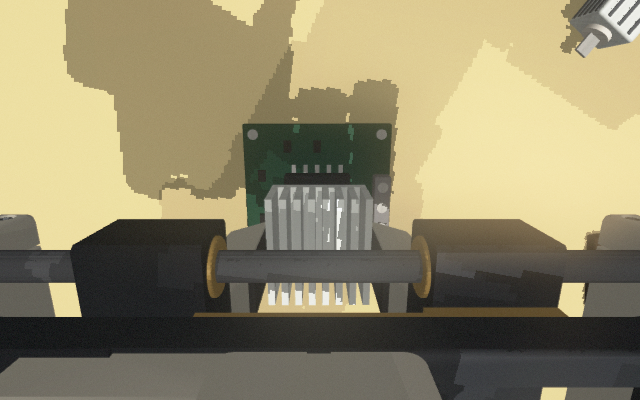

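The sink is held square over the board. Its front top edge is at row ~187 (cols 270–372), and the board's near edge is at row 125 (cols 244–391). I'll work out the offset from these.

```bash
python3 - <<'E'
from h import *
c=dict(np.load("w4.npz"));o,p,M=st()
L=lambda uv,z:(M.T@(np.r_[ray(c,uv,z),0]-np.r_[p[:2],0]))[1:].round(1)
for n,uv,z in [("sinkL",(270,187),101.8),("sinkR",(372,187),101.8),("brdL",(244,125),8),("brdR",(391,125),8),("sink far L",(274,300),101.8)]:print(n,L(uv,z))
E
```

```text
sinkL [-19.3 -32.6]
sinkR [ 23.2 -32.6]
brdL [-48.7 -52.8]
brdR [ 49.1 -52.9]
sink far L [-19.3  20.2]
```

```bash
python3 - <<'E'
from h import *
c=dict(np.load("w4.npz"));o,p,M=st()
L=lambda uv,z:(M.T@(np.r_[ray(c,uv,z),0]-np.r_[p[:2],0]))[1:].round(1)
for n,uv,z in [("baseL",(265,186),73.8),("baseR",(373,186),73.8),("far top L",(272,304),101.8),("far top R",(370,304),101.8)]:print(n,L(uv,z))
E
cat > /dev/null; python3 - <<'E'
import cv2
im=cv2.imread("pics/w4.png");cv2.imwrite("pics/w4c.png",cv2.resize(im[110:320,220:420],None,fx=2.8,fy=2.8,interpolation=cv2.INTER_CUBIC))
E
```

```text
baseL [-25.8 -26.5]
baseR [ 28.1 -26.5]
far top L [-20.2  22.2]
far top R [24.4 22.2]
```

View pics/w4c.png

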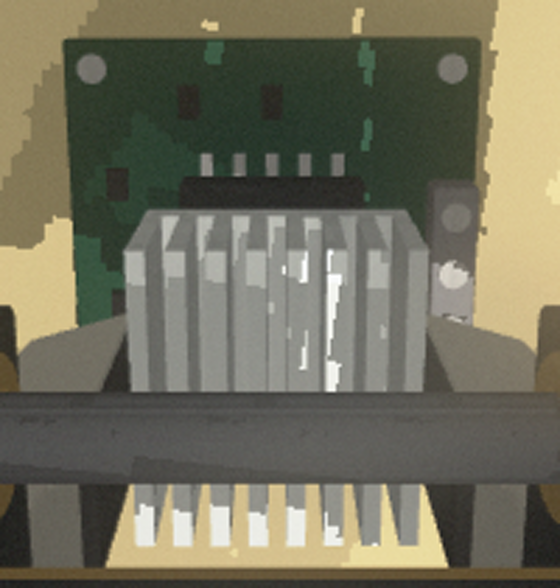

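```bash
python3 - <<'E'
from h import *
c=dict(np.load("w4.npz"));o,p,M=st()
L=lambda uv,z:(M.T@(np.r_[ray(c,uv,z),0]-np.r_[p[:2],0]))[1:].round(1)
for n,uv,z in [("topL",(265,199.3),101.8),("topR",(372.5,199.3),101.8),("baseL",(273,184.3),75),("baseR",(367,184.3),75),("far",(318,305),101.8)]:print(n,L(uv,z))
E
```

```text
topL [-21.6 -27.2]
topR [ 23.6 -27.3]
baseL [-21.6 -27.6]
baseR [ 24.9 -27.7]
far [ 0.7 22.7]
```

```bash
python3 -m crank '[{"linear":[1.5,-0.05,0.37],"delta_rot":[0,0,0],"fingers":0.3},{"linear":[2,0,0],"delta_rot":[0,0,0],"fingers":0.3},{"linear":[1.3,0,0],"delta_rot":[0,0,0],"fingers":0.3},{"linear":[0.6,0,0],"delta_rot":[0,0,0],"fingers":0.3},{"linear":[0,0,0],"delta_rot":[0,0,0],"fingers":0.3}]';  python3 -c "
from h import *
plan(609.5,-165.5,54.2,97.9)"
```

```text
time: 6.85
tool_pos: [612.5, -164.8, 55.1]
tcp_rot: [2.561, 1.569, 2.7]
contact_force: [-0.2, 0.1, -1.4]
grip_width: 45.7
t 6.85 at [ 612.5 -164.8   55.1] phi 97.9 j6 -2.09 | turn 0.0 (alt -180.0 ) shift cm [ 0.09 -0.03 -0.31] tilt [ 0.  -0.1 -0. ]
```

```bash
python3 -m crank '[{"linear":[0.1,0,0],"delta_rot":[0,0,0],"fingers":0.3},{"linear":[0,0,0],"delta_rot":[0,0,0],"fingers":0.5},{"linear":[0,0,0],"delta_rot":[0,0,0],"fingers":0.7},{"linear":[0,0,0],"delta_rot":[0,0,0],"fingers":0.7},{"linear":[0,0,0],"delta_rot":[0,0,0],"fingers":0.7}]';python3 -m crank '[{"linear":[-2,0,0],"delta_rot":[0,0,0],"fingers":0.7},{"linear":[-3,0,0],"delta_rot":[0,0,0],"fingers":0.7},{"linear":[-3,0,0],"delta_rot":[3,0,0],"fingers":0.75},{"linear":[-1,0,0],"delta_rot":[7.4,0,0],"fingers":0.75},{"linear":[0,0,0],"delta_rot":[0,0,0],"fingers":0.75}]';  python3 - <<'E'
from h import *
plan(434.6,157.8,100,87.5)
c=capture("wrist");np.savez("w5.npz",**c);cv2.imwrite("pics/w5.png",c["image"])
E
```

```text
time: 7.35
tool_pos: [613.0, -164.9, 55.1]
tcp_rot: [-0.327, 1.57, -0.189]
contact_force: [0.1, 0.4, -1.2]
grip_width: 63.1
time: 7.85
tool_pos: [613.9, -165.3, 147.2]
tcp_rot: [-0.316, 1.566, -0.36]
contact_force: [-0.6, 0.7, -0.7]
grip_width: 68.5
t 7.85 at [ 613.9 -165.3  147.2] phi 87.5 j6 -1.91 | turn -0.0 (alt 180.0 ) shift cm [  4.72  31.49 -19.32] tilt [0.  0.2 0. ]
```

View pics/w5.png

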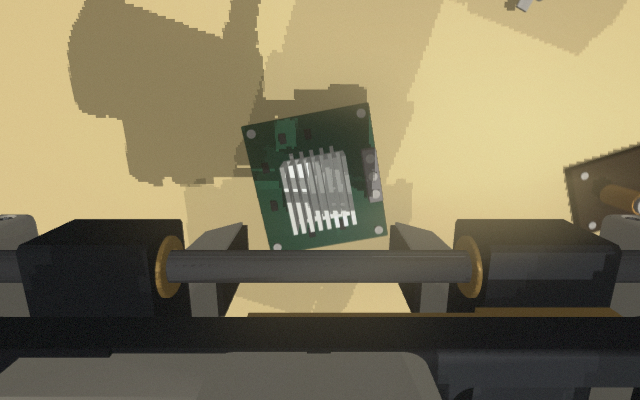

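The sink is seated: its fin-top outline runs roughly (281,166), (347,152), (357,222), (293,235), and the board's holes are at (251,133), (361,113), (379,230), (278,247).

```bash
python3 - <<'E'
from h import *
c=dict(np.load("w5.npz"))
a=np.array([ray(c,q,8) for q in [(251,133),(361,113),(379,230),(278,247)]]).mean(0)
b=np.array([ray(c,q,46) for q in [(281,166),(347,152),(357,222),(293,235)]]).mean(0)
s=seg(c,(270,362,140,240),46,lambda h,s,v:(s<40)&(v>90),9)
print("board",a,"sink",b,s)
E
python3 -m crank '[{"linear":[0,2.2,-1.4],"delta_rot":[0,0,0],"fingers":0.75},{"linear":[0,3.5,-2.1],"delta_rot":[0,0,0],"fingers":0.75},{"linear":[0,3.5,-2.2],"delta_rot":[0,0,0],"fingers":0.75},{"linear":[0,3.5,-2.2],"delta_rot":[0,0,0],"fingers":0.75},{"linear":[0,3.5,-2.1],"delta_rot":[0,0,0],"fingers":0.75}]';python3 -m crank '[{"linear":[0,3.5,-2.2],"delta_rot":[0,0,0],"fingers":0.75},{"linear":[0,3.5,-2.2],"delta_rot":[0,0,0],"fingers":0.75},{"linear":[0,3.5,-2.2],"delta_rot":[0,0,0],"fingers":0.75},{"linear":[1,3,-1.7],"delta_rot":[0,0,0],"fingers":0.75},{"linear":[2,1.8,-1],"delta_rot":[0,0,0],"fingers":0.75}]';python3 -m crank '[{"linear":[2.5,0,0],"delta_rot":[0,0,0],"fingers":0.75},{"linear":[1,0,0],"delta_rot":[0,0,0],"fingers":0.75},{"linear":[0,0,0],"delta_rot":[0,0,0],"fingers":0.75},{"linear":[0,0,0],"delta_rot":[0,0,0],"fingers":0.75},{"linear":[0,0,0],"delta_rot":[0,0,0],"fingers":0.75}]'; python3 -c "
from h import *
plan(434.6,157.8,29,87.5)"
```

```text
board [ 609.61505636 -165.26437963] sink [ 609.15097742 -163.57238828] [ 607.9 -164.7   61.    46.6    8. ]
time: 8.4
tool_pos: [518.1, 2.6, 143.5]
tcp_rot: [2.97, 1.568, 2.93]
contact_force: [0.7, 0.2, 0.1]
grip_width: 68.7
time: 8.9
tool_pos: [432.3, 160.0, 114.6]
tcp_rot: [0.693, 1.57, 0.655]
contact_force: [-0.3, -0.0, 0.2]
grip_width: 69.1
time: 9.4
tool_pos: [434.4, 157.8, 80.6]
tcp_rot: [0.272, 1.569, 0.229]
contact_force: [-0.0, -0.5, 0.0]
grip_width: 68.8
t 9.4 at [434.4 157.8  80.6] phi 87.5 j6 -1.35 | turn 0.0 (alt -180.0 ) shift cm [ 5.16 -0.    0.02] tilt [-0.   0.1 -0. ]
```

Sink centred within 2 mm, square. Next I grip the fan.

```bash
python3 -m crank '[{"linear":[2,0,0],"delta_rot":[0,0,0],"fingers":0.75},{"linear":[2,0,0],"delta_rot":[0,0,0],"fingers":0.75},{"linear":[1,0,0],"delta_rot":[0,0,0],"fingers":0.75},{"linear":[0,0,0],"delta_rot":[0,0,0],"fingers":0.75},{"linear":[0,0,0],"delta_rot":[0,0,0],"fingers":0.4}]'; python3 -m crank '[{"linear":[0,0,0],"delta_rot":[0,0,0],"fingers":0.4},{"linear":[0,0,0],"delta_rot":[0,0,0],"fingers":0.4},{"linear":[0,0,0],"delta_rot":[0,0,0],"fingers":0.4},{"linear":[0,0,0],"delta_rot":[0,0,0],"fingers":0.4},{"linear":[0,0,0],"delta_rot":[0,0,0],"fingers":0.4}]';  python3 -c "
from h import *
plan(609.5,-165,130,97.9)"
```

```text
time: 9.9
tool_pos: [434.1, 158.1, 30.5]
tcp_rot: [0.349, 1.57, 0.305]
contact_force: [0.4, 0.3, -1.2]
grip_width: 64.9
time: 10.4
tool_pos: [434.1, 158.2, 30.6]
tcp_rot: [0.241, 1.569, 0.198]
contact_force: [-1.0, -1.1, 6.0]
grip_width: 49.4
t 10.4 at [434.1 158.2  30.6] phi 87.5 j6 -1.34 | turn -10.4 (alt 169.6 ) shift cm [ -9.94 -34.43  12.93] tilt [-0.   0.1 -0. ]
```

```bash
python3 -m crank '[{"linear":[-1.5,0,0],"delta_rot":[0,0,0],"fingers":0.4},{"linear":[-2.5,0,0],"delta_rot":[-3,0,0],"fingers":0.4},{"linear":[-3,0,0],"delta_rot":[-7.4,0,0],"fingers":0.4},{"linear":[-2,-2.5,1],"delta_rot":[0,0,0],"fingers":0.4},{"linear":[-1,-3.5,1.4],"delta_rot":[0,0,0],"fingers":0.4}]'; python3 -m crank '[{"linear":[0,-3.8,1.4],"delta_rot":[0,0,0],"fingers":0.4},{"linear":[0,-3.8,1.4],"delta_rot":[0,0,0],"fingers":0.4},{"linear":[0,-3.8,1.4],"delta_rot":[0,0,0],"fingers":0.4},{"linear":[0,-3.8,1.4],"delta_rot":[0,0,0],"fingers":0.4},{"linear":[0,-3.8,1.4],"delta_rot":[0,0,0],"fingers":0.4}]';python3 -m crank '[{"linear":[0,-3.8,1.4],"delta_rot":[0,0,0],"fingers":0.4},{"linear":[0,-3.5,1.3],"delta_rot":[0,0,0],"fingers":0.4},{"linear":[0,-2.1,0.8],"delta_rot":[0,0,0],"fingers":0.4},{"linear":[0,0,0],"delta_rot":[0,0,0],"fingers":0.4},{"linear":[0,0,0],"delta_rot":[0,0,0],"fingers":0.4}]'; python3 - <<'E'
from h import *
plan(609.5,-165,77,97.9)
c=capture("wrist");np.savez("w6.npz",**c);im=c["image"];cv2.imwrite("pics/w6.png",cv2.resize(im[90:320,200:440],None,fx=2.5,fy=2.5,interpolation=cv2.INTER_CUBIC))
E
```

```text
time: 10.9
tool_pos: [466.0, 102.6, 131.9]
tcp_rot: [0.07, 1.568, 0.212]
contact_force: [1.4, -0.0, -0.1]
grip_width: 49.8
time: 11.4
tool_pos: [561.6, -78.0, 129.8]
tcp_rot: [2.015, 1.57, 2.154]
contact_force: [0.8, -0.5, -0.9]
grip_width: 49.6
time: 11.9
tool_pos: [608.3, -164.6, 129.3]
tcp_rot: [2.36, 1.569, 2.498]
contact_force: [-0.5, 1.3, -0.4]
grip_width: 49.9
t 11.9 at [ 608.3 -164.6  129.3] phi 97.9 j6 -2.09 | turn -0.0 (alt 180.0 ) shift cm [ 5.23 -0.05  0.12] tilt [ 0.  -0.1 -0. ]
```

View pics/w6.png

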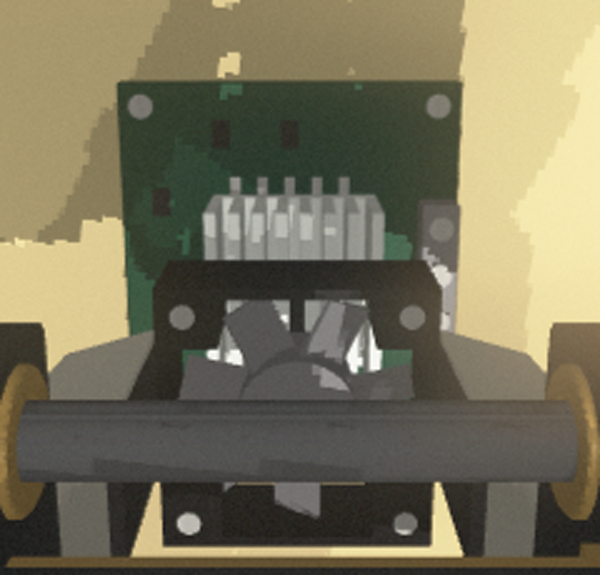

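The fan is held square. Its screw holes are at crop (181,317), (412,317), (188,523), (405,523), and the sink's near top edge is at crop row 213, cols 203–385.

```bash
python3 - <<'E'
from h import *
c=dict(np.load("w6.npz"));o,p,M=st()
L=lambda u,v,z:(M.T@(np.r_[ray(c,(u/2.5+200,v/2.5+90),z),0]-np.r_[p[:2],0]))[1:].round(1)
print([L(u,v,118.7) for u,v in [(181,317),(412,317),(188,523),(405,523)]],L(203,213,46),L(385,213,46),"board",L(118,82,8),L(461,82,8))
E
```

```text
[array([-19.6, -18.6]), array([ 20.4, -18.6]), array([-19.6,  21.3]), array([20.4, 21.3])] [-23.2 -22.5] [ 22.9 -22.5] board [-50.8 -53.3] [ 47.8 -53.3]
```

```bash
python3 -m crank '[{"linear":[1.5,-0.04,0.12],"delta_rot":[0,0,0],"fingers":0.4},{"linear":[2,0,0],"delta_rot":[0,0,0],"fingers":0.4},{"linear":[1.2,0,0],"delta_rot":[0,0,0],"fingers":0.4},{"linear":[0.5,0,0],"delta_rot":[0,0,0],"fingers":0.4},{"linear":[0,0,0],"delta_rot":[0,0,0],"fingers":0.4}]';  python3 -c "
from h import *
plan(609.5,-165.5,76.6,97.9)"
```

```text
time: 12.45
tool_pos: [609.7, -164.2, 77.5]
tcp_rot: [2.477, 1.57, 2.616]
contact_force: [0.1, 0.9, -0.6]
grip_width: 49.6
t 12.45 at [ 609.7 -164.2   77.5] phi 98.0 j6 -2.09 | turn 0.1 (alt -179.9 ) shift cm [ 0.09 -0.12 -0.04] tilt [ 0.  -0.1 -0. ]
```

```bash
python3 -m crank '[{"linear":[0.1,0,0],"delta_rot":[0,0,0],"fingers":0.4},{"linear":[0,0,0],"delta_rot":[0,0,0],"fingers":0.6},{"linear":[0,0,0],"delta_rot":[0,0,0],"fingers":0.75},{"linear":[0,0,0],"delta_rot":[0,0,0],"fingers":0.75},{"linear":[0,0,0],"delta_rot":[0,0,0],"fingers":0.75}]';python3 -m crank '[{"linear":[-2,0,0],"delta_rot":[0,0,0],"fingers":0.75},{"linear":[-3,0,0],"delta_rot":[0,0,0],"fingers":0.75},{"linear":[-3,0,0],"delta_rot":[0,0,0],"fingers":0.75},{"linear":[0,0,0],"delta_rot":[0,0,0],"fingers":0.75},{"linear":[0,0,0],"delta_rot":[0,0,0],"fingers":0.75}]';  python3 - <<'E'
from h import *
plan(443.5,-142.2,110,97.9)
c=capture("wrist");np.savez("w7.npz",**c);cv2.imwrite("pics/w7.png",c["image"])
E
```

```text
time: 12.95
tool_pos: [610.1, -165.1, 76.9]
tcp_rot: [-0.267, 1.571, -0.129]
contact_force: [-0.4, 0.3, -0.0]
grip_width: 68.4
time: 13.45
tool_pos: [610.2, -165.1, 157.4]
tcp_rot: [-0.455, 1.569, -0.317]
contact_force: [-0.3, -0.5, -0.9]
grip_width: 68.8
t 13.45 at [ 610.2 -165.1  157.4] phi 97.9 j6 -2.09 | turn 0.0 (alt -180.0 ) shift cm [  4.74   4.56 -16.2 ] tilt [0.  0.1 0. ]
```

View pics/w7.png

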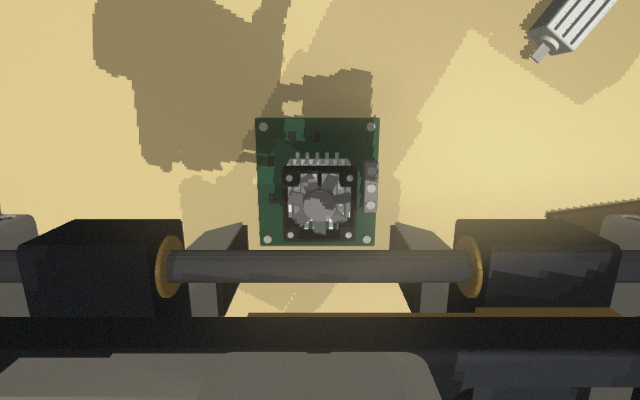

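The fan sits on the sink, square and centred (frame 281–356 × 166–241). On to the capacitor.

```bash
python3 -m crank '[{"linear":[0,0.7,-2.5],"delta_rot":[0,0,0],"fingers":0.75},{"linear":[0,1.1,-3.8],"delta_rot":[0,0,0],"fingers":0.75},{"linear":[1.5,1.1,-3.9],"delta_rot":[0,0,0],"fingers":0.75},{"linear":[2,1.1,-3.8],"delta_rot":[0,0,0],"fingers":0.75},{"linear":[1.2,0.56,-2.2],"delta_rot":[0,0,0],"fingers":0.75}]';python3 -m crank '[{"linear":[0,0,0],"delta_rot":[0,0,0],"fingers":0.75},{"linear":[0,0,0],"delta_rot":[0,0,0],"fingers":0.75},{"linear":[0,0,0],"delta_rot":[0,0,0],"fingers":0.75},{"linear":[2,0,0],"delta_rot":[0,0,0],"fingers":0.75},{"linear":[2,0,0],"delta_rot":[0,0,0],"fingers":0.75}]';python3 -m crank '[{"linear":[1.7,0,0],"delta_rot":[0,0,0],"fingers":0.75},{"linear":[0,0,0],"delta_rot":[0,0,0],"fingers":0.75},{"linear":[0,0,0],"delta_rot":[0,0,0],"fingers":0.5},{"linear":[0,0,0],"delta_rot":[0,0,0],"fingers":0.3},{"linear":[0,0,0],"delta_rot":[0,0,0],"fingers":0.3}]';python3 -m crank '[{"linear":[0,0,0],"delta_rot":[0,0,0],"fingers":0.25},{"linear":[0,0,0],"delta_rot":[0,0,0],"fingers":0.25},{"linear":[0,0,0],"delta_rot":[0,0,0],"fingers":0.25},{"linear":[0,0,0],"delta_rot":[0,0,0],"fingers":0.25},{"linear":[0,0,0],"delta_rot":[0,0,0],"fingers":0.25}]'; python3 -c "
from h import *
plan(596.8,-73.9,150,97.9)"
```

```text
time: 14.0
tool_pos: [439.0, -140.5, 107.5]
tcp_rot: [2.528, 1.565, 2.666]
contact_force: [0.4, 0.3, 0.3]
grip_width: 69.1
time: 14.5
tool_pos: [445.2, -142.8, 70.0]
tcp_rot: [-0.584, 1.567, -0.445]
contact_force: [-0.2, -0.3, -0.3]
grip_width: 68.9
time: 15.0
tool_pos: [444.0, -142.5, 53.7]
tcp_rot: [-0.568, 1.569, -0.429]
contact_force: [-0.0, -0.0, 0.2]
grip_width: 49.3
time: 15.5
tool_pos: [443.7, -142.4, 53.3]
tcp_rot: [-0.529, 1.57, -0.391]
contact_force: [1.1, -0.2, 5.5]
grip_width: 34.5
t 15.5 at [ 443.7 -142.4   53.3] phi 97.9 j6 -2.18 | turn 0.0 (alt -180.0 ) shift cm [-9.67  4.68 16.11] tilt [0.  0.1 0. ]
```

```bash
python3 -m crank '[{"linear":[-1.5,0,0],"delta_rot":[0,0,0],"fingers":0.25},{"linear":[-2,0,0],"delta_rot":[0,0,0],"fingers":0.25},{"linear":[-1.5,0.6,2],"delta_rot":[0,0,0],"fingers":0.25},{"linear":[0,1.1,3.6],"delta_rot":[0,0,0],"fingers":0.25},{"linear":[0,1.1,3.8],"delta_rot":[0,0,0],"fingers":0.25}]';python3 -m crank '[{"linear":[0,1.1,3.8],"delta_rot":[0,0,0],"fingers":0.25},{"linear":[0,0.78,2.9],"delta_rot":[0,0,0],"fingers":0.25},{"linear":[0,0,0],"delta_rot":[0,0,0],"fingers":0.25},{"linear":[0,0,0],"delta_rot":[0,0,0],"fingers":0.25},{"linear":[0,0,0],"delta_rot":[0,0,0],"fingers":0.25}]';python3 -m crank '[{"linear":[2,0,0],"delta_rot":[0,0,0],"fingers":0.25},{"linear":[2,0,0],"delta_rot":[0,0,0],"fingers":0.25},{"linear":[0.7,0,0],"delta_rot":[0,0,0],"fingers":0.25},{"linear":[0,0,0],"delta_rot":[0,0,0],"fingers":0.25},{"linear":[0,0,0],"delta_rot":[0,0,0],"fingers":0.25}]'; python3 -c "
from h import *
plan(596.8,-73.9,53.3,97.9)"
```

```text
time: 16.0
tool_pos: [533.3, -101.2, 103.3]
tcp_rot: [-0.529, 1.57, -0.392]
contact_force: [0.5, -0.8, -1.2]
grip_width: 34.6
time: 16.5
tool_pos: [595.0, -73.9, 102.3]
tcp_rot: [2.805, 1.569, 2.943]
contact_force: [-0.6, 1.1, -0.8]
grip_width: 34.4
time: 17.0
tool_pos: [596.4, -74.0, 56.6]
tcp_rot: [-0.336, 1.57, -0.198]
contact_force: [-0.0, -0.9, -0.4]
grip_width: 34.5
t 17.0 at [596.4 -74.   56.6] phi 97.9 j6 -1.96 | turn 0.0 (alt -180.0 ) shift cm [0.33 0.01 0.04] tilt [0. 0. 0.]
```

```bash
python3 -m crank '[{"linear":[0.2,0,0],"delta_rot":[0,0,0],"fingers":0.25},{"linear":[0.1,0,0],"delta_rot":[0,0,0],"fingers":0.25},{"linear":[0,0,0],"delta_rot":[0,0,0],"fingers":0.4},{"linear":[0,0,0],"delta_rot":[0,0,0],"fingers":0.55},{"linear":[0,0,0],"delta_rot":[0,0,0],"fingers":0.55}]';python3 -m crank '[{"linear":[-2,0,0],"delta_rot":[0,0,0],"fingers":0.55},{"linear":[-3,0,0],"delta_rot":[0,0,0],"fingers":0.55},{"linear":[-3,0,0],"delta_rot":[5,0,0],"fingers":0.55},{"linear":[-2,0,0],"delta_rot":[8,0,0],"fingers":0.55},{"linear":[0,0,0],"delta_rot":[8,0,0],"fingers":0.55}]';python3 -m crank '[{"linear":[0,0,0],"delta_rot":[8,0,0],"fingers":0.65},{"linear":[0,0,0],"delta_rot":[7.3,0,0],"fingers":0.65},{"linear":[0,0,0],"delta_rot":[0,0,0],"fingers":0.65},{"linear":[0,0,0],"delta_rot":[0,0,0],"fingers":0.65},{"linear":[0,0,0],"delta_rot":[0,0,0],"fingers":0.65}]';  python3 - <<'E'
from h import *
plan(449,4.5,110,61.6)
c=capture("wrist");np.savez("w8.npz",**c);cv2.imwrite("pics/w8.png",c["image"])
E
```

```text
time: 17.5
tool_pos: [596.5, -73.6, 53.1]
tcp_rot: [-0.188, 1.57, -0.049]
contact_force: [1.1, 0.0, 1.1]
grip_width: 47.7
time: 18.0
tool_pos: [598.1, -74.0, 156.6]
tcp_rot: [-0.005, 1.564, -0.239]
contact_force: [0.5, -0.5, 0.9]
grip_width: 50.8
time: 18.5
tool_pos: [596.3, -73.6, 152.8]
tcp_rot: [1.659, 1.571, 1.167]
contact_force: [0.0, 0.4, 0.1]
grip_width: 59.5
t 18.5 at [596.3 -73.6 152.8] phi 61.8 j6 -1.33 | turn 0.2 (alt -179.8 ) shift cm [  4.28  -0.14 -16.68] tilt [ 0. -0. -0.]
```

View pics/w8.png

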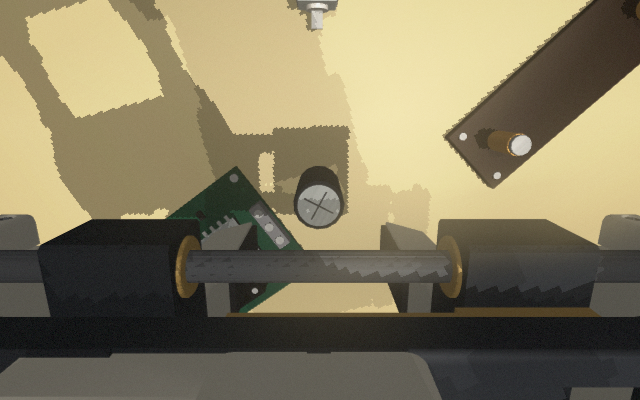

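The capacitor stands upright, top at (320,206), beside the block. The resistor lug at (317,20) points straight along the tool z, so the jaws are aligned.

```bash
python3 - <<'E'
from h import *
c=dict(np.load("w8.npz"));p=ray(c,(320,206),60);d=p-np.array([609.5,-165.4]);a=np.radians(7.9)
print("cap",p,"in board",d@[np.cos(a),np.sin(a)],d@[-np.sin(a),np.cos(a)])
E
python3 -m crank '[{"linear":[0,0,-2],"delta_rot":[0,0,0],"fingers":0.65},{"linear":[0,0,-3],"delta_rot":[0,0,0],"fingers":0.65},{"linear":[0,0,-3.8],"delta_rot":[0,0,0],"fingers":0.65},{"linear":[1.5,-0.1,-3.8],"delta_rot":[0,0,0],"fingers":0.65},{"linear":[2,0,-2.8],"delta_rot":[0,0,0],"fingers":0.65}]';python3 -m crank '[{"linear":[0.8,0,-1.3],"delta_rot":[0,0,0],"fingers":0.65},{"linear":[0,0,0],"delta_rot":[0,0,0],"fingers":0.65},{"linear":[0,0,0],"delta_rot":[0,0,0],"fingers":0.65},{"linear":[0,0,0],"delta_rot":[0,0,0],"fingers":0.65},{"linear":[0,0,0],"delta_rot":[0,0,0],"fingers":0.65}]';  python3 - <<'E'
from h import *
plan(449,4.5,34,61.6)
c=capture("wrist");np.savez("w9.npz",**c);cv2.imwrite("pics/w9.png",c["image"])
E
```

```text
cap [597.30217318 -72.2227223 ] in board 0.7246457436431719 93.9695000937896
time: 19.05
tool_pos: [458.9, -0.6, 118.3]
tcp_rot: [0.425, 1.569, -0.068]
contact_force: [0.7, -0.6, 0.2]
grip_width: 59.7
time: 19.55
tool_pos: [450.1, 4.3, 110.3]
tcp_rot: [0.357, 1.569, -0.138]
contact_force: [-0.9, -0.5, -0.5]
grip_width: 59.9
t 19.55 at [450.1   4.3 110.3] phi 61.6 j6 -1.24 | turn 0.0 (alt -180.0 ) shift cm [ 7.63 -0.04 -0.1 ] tilt [-0.   0.1 -0. ]
```

View pics/w9.png

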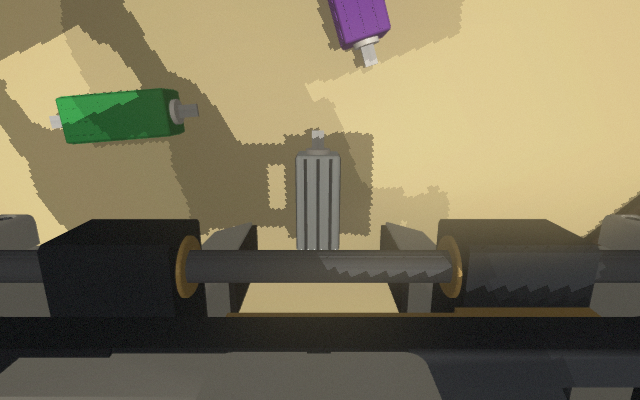

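Aligned: the resistor body is at cols 296–341, near top edge at row ~155. I'll check its along-axis offset, then grip.

```bash
python3 - <<'E'
from h import *
c=dict(np.load("w9.npz"));o,p,M=st()
L=lambda uv,z:(M.T@(np.r_[ray(c,uv,z),0]-np.r_[p[:2],0]))[1:].round(1)
print(L((296,155),26),L((341,155),26),"lug",L((317,129),13))
E
python3 -m crank '[{"linear":[2.5,0,0],"delta_rot":[0,0,0],"fingers":0.65},{"linear":[3,0,0],"delta_rot":[0,0,0],"fingers":0.65},{"linear":[2.1,0,0],"delta_rot":[0,0,0],"fingers":0.65},{"linear":[0,0,0],"delta_rot":[0,0,0],"fingers":0.65},{"linear":[0,0,0],"delta_rot":[0,0,0],"fingers":0.3}]';python3 -m crank '[{"linear":[0,0,0],"delta_rot":[0,0,0],"fingers":0.15},{"linear":[0,0,0],"delta_rot":[0,0,0],"fingers":0.15},{"linear":[0,0,0],"delta_rot":[0,0,0],"fingers":0.15},{"linear":[0,0,0],"delta_rot":[0,0,0],"fingers":0.15},{"linear":[0,0,0],"delta_rot":[0,0,0],"fingers":0.15}]';  python3 - <<'E'
from h import *
plan(609,136.5,34,15.9)
E
```

```text
[-13.4 -35.2] [ 14.9 -35.3] lug [ -0.2 -50.5]
time: 20.1
tool_pos: [449.2, 4.7, 34.1]
tcp_rot: [-3.136, 1.57, 2.652]
contact_force: [0.8, 0.2, 0.7]
grip_width: 55.6
time: 20.6
tool_pos: [449.3, 4.8, 34.5]
tcp_rot: [0.378, 1.57, -0.117]
contact_force: [-1.8, 0.1, 5.9]
grip_width: 27.3
t 20.6 at [449.3   4.8  34.5] phi 61.6 j6 -1.24 | turn 45.7 (alt -134.3 ) shift cm [ 0.05 18.97 -8.29] tilt [-0.   0.1 -0. ]
```

```bash
python3 -m crank '[{"linear":[-1.5,0,0],"delta_rot":[0,0,0],"fingers":0.15},{"linear":[-2.5,0,0],"delta_rot":[5.7,0,0],"fingers":0.15},{"linear":[-2.5,0,0],"delta_rot":[8,0,0],"fingers":0.15},{"linear":[-1.5,0,0],"delta_rot":[8,0,0],"fingers":0.15},{"linear":[0,0,0],"delta_rot":[8,0,0],"fingers":0.15}]';python3 -m crank '[{"linear":[0,0,0],"delta_rot":[8,0,0],"fingers":0.15},{"linear":[0,0,0],"delta_rot":[8,0,0],"fingers":0.15},{"linear":[0,2.5,-1.1],"delta_rot":[0,0,0],"fingers":0.15},{"linear":[0,3.5,-1.5],"delta_rot":[0,0,0],"fingers":0.15},{"linear":[0,3.5,-1.5],"delta_rot":[0,0,0],"fingers":0.15}]';python3 -m crank '[{"linear":[0,3.5,-1.5],"delta_rot":[0,0,0],"fingers":0.15},{"linear":[0,3.5,-1.5],"delta_rot":[0,0,0],"fingers":0.15},{"linear":[0,2.5,-1.05],"delta_rot":[0,0,0],"fingers":0.15},{"linear":[0,0,0],"delta_rot":[0,0,0],"fingers":0.15},{"linear":[0,0,0],"delta_rot":[0,0,0],"fingers":0.15}]';   python3 - <<'E'
from h import *
plan(609,136.5,42.5,15.9)
c=capture("wrist");np.savez("w10.npz",**c);cv2.imwrite("pics/w10.png",c["image"])
E
```

```text
time: 21.1
tool_pos: [449.9, 4.7, 115.8]
tcp_rot: [0.879, 1.567, -0.14]
contact_force: [0.1, 0.2, -1.6]
grip_width: 27.7
time: 21.6
tool_pos: [529.6, 71.0, 113.9]
tcp_rot: [-1.923, 1.571, 3.067]
contact_force: [0.8, -1.0, -0.8]
grip_width: 27.9
time: 22.1
tool_pos: [608.5, 135.5, 113.0]
tcp_rot: [-1.682, 1.569, -2.974]
contact_force: [0.8, -0.0, -0.2]
grip_width: 27.5
t 22.1 at [608.5 135.5 113. ] phi 16.0 j6 -0.18 | turn 0.1 (alt -179.9 ) shift cm [ 7.05  0.07 -0.08] tilt [-0.  -0.   0.1]
```

View pics/w10.png

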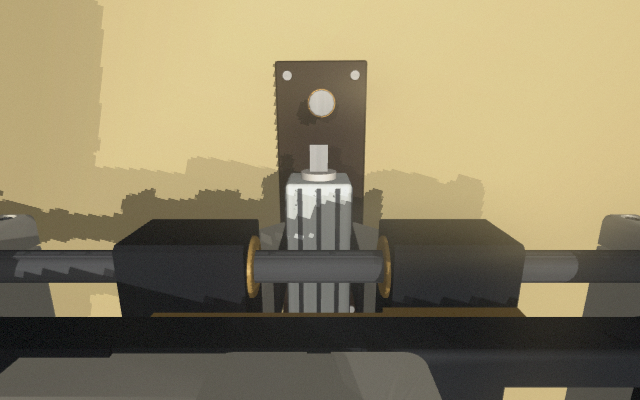

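The resistor is aligned with the bar: lug tip at (318,145), near post top at (321,102), bar edge row 61 at cols 276–367.

```bash
python3 - <<'E'
from h import *
c=dict(np.load("w10.npz"));o,p,M=st()
L=lambda uv,z:(M.T@(np.r_[ray(c,uv,z),0]-np.r_[p[:2],0]))[1:].round(1)
print("lug",L((318,145),91.5),"post",L((321,102),42),"bar end",L((276,61),8),L((367,61),8),"body top",L((286,184),104.5),L((352,184),104.5))
E
```

```text
lug [  0.1 -49.5] post [  1.6 -68.3] bar end [-27.4 -94.1] [ 31.3 -94.1] body top [-13.2 -34.7] [ 14.3 -34.8]
```

```bash
python3 -m crank '[{"linear":[1.5,0.12,0.18],"delta_rot":[0,0,0],"fingers":0.15},{"linear":[2.5,0,0],"delta_rot":[0,0,0],"fingers":0.15},{"linear":[2,0,0],"delta_rot":[0,0,0],"fingers":0.15},{"linear":[0.9,0,0],"delta_rot":[0,0,0],"fingers":0.15},{"linear":[0,0,0],"delta_rot":[0,0,0],"fingers":0.15}]';python3 -m crank '[{"linear":[0.1,0,0],"delta_rot":[0,0,0],"fingers":0.15},{"linear":[0,0,0],"delta_rot":[0,0,0],"fingers":0.35},{"linear":[0,0,0],"delta_rot":[0,0,0],"fingers":0.55},{"linear":[0,0,0],"delta_rot":[0,0,0],"fingers":0.55},{"linear":[0,0,0],"delta_rot":[0,0,0],"fingers":0.55}]';python3 -m crank '[{"linear":[-2,0,0],"delta_rot":[0,0,0],"fingers":0.55},{"linear":[-3,0,0],"delta_rot":[0,0,0],"fingers":0.55},{"linear":[-3.5,0,0],"delta_rot":[0,0,0],"fingers":0.55},{"linear":[-4,0,0],"delta_rot":[0,0,0],"fingers":0.55},{"linear":[0,0,4],"delta_rot":[0,0,0],"fingers":0.55}]';python3 -m crank '[{"linear":[0,0,4],"delta_rot":[0,0,0],"fingers":0.55},{"linear":[0,0,2],"delta_rot":[0,0,0],"fingers":0.55},{"linear":[0,0,0],"delta_rot":[0,0,0],"fingers":0.55},{"linear":[0,0,0],"delta_rot":[0,0,0],"fingers":0.55},{"linear":[0,0,0],"delta_rot":[0,0,0],"fingers":0.55}]'; python3 - <<'E'
from h import *
c=capture("wrist");np.savez("w11.npz",**c);cv2.imwrite("pics/w11.png",c["image"])
t=capture("scene");np.savez("s11.npz",**t);cv2.imwrite("pics/s11.png",cv2.resize(t["image"][100:300,170:420],None,fx=3,fy=3,interpolation=cv2.INTER_CUBIC))
E
```

```text
time: 22.65
tool_pos: [609.8, 133.2, 43.6]
tcp_rot: [-1.738, 1.568, -3.032]
contact_force: [-0.6, 0.5, -1.8]
grip_width: 28.0
time: 23.15
tool_pos: [611.0, 134.0, 44.2]
tcp_rot: [1.518, 1.57, 0.225]
contact_force: [0.3, -0.6, -1.1]
grip_width: 49.3
time: 23.65
tool_pos: [623.9, 99.3, 175.6]
tcp_rot: [1.483, 1.56, 0.195]
contact_force: [1.6, -0.7, -0.0]
grip_width: 50.4
time: 24.15
tool_pos: [637.9, 39.1, 168.6]
tcp_rot: [-2.585, 1.57, 2.407]
contact_force: [-0.2, 0.4, -0.3]
grip_width: 50.2
```

View pics/w11.png

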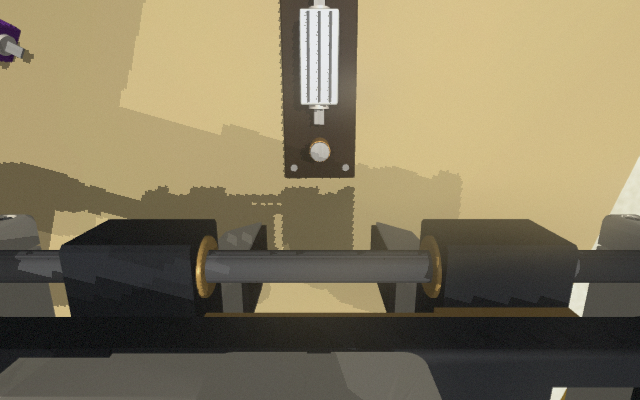

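View pics/s11.png

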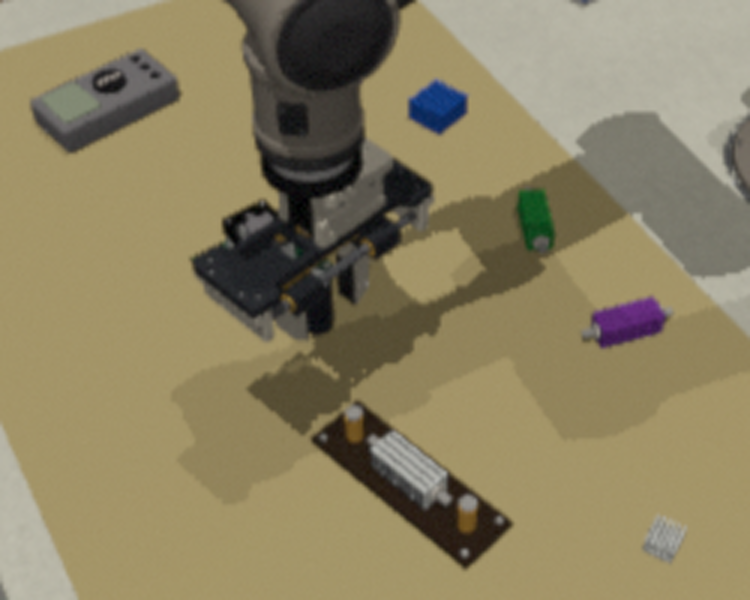

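The resistor lies on the bar (body cols 300–339, lug tip row 125, post at (320,151)). A last numerical check follows.

```bash
python3 - <<'E'
from h import *
c=dict(np.load("w11.npz"));o,p,M=st()
L=lambda uv,z:(M.T@(np.r_[ray(c,uv,z),0]-np.r_[p[:2],0]))[1:].round(1)
print("post",L((320,151),42),"lug",L((319,125),21),"top corners",L((301,9),34),L((338,9),34),L((339,104),34),L((300,104),34),"bar",L((285,178),8),L((355,178),8))
t=capture("top");cv2.imwrite("pics/t12.png",cv2.resize(t["image"][130:265,195:465],None,fx=2.9,fy=2.9,interpolation=cv2.INTER_CUBIC))
E
```

```text
post [  0.9 -32.9] lug [  0.1 -50.8] top corners [ -12.5 -131.5] [  13.4 -131.5] [ 15. -67.] [-14.1 -67. ] bar [-29.2  -5.1] [31.2 -5.2]
```

View pics/t12.png

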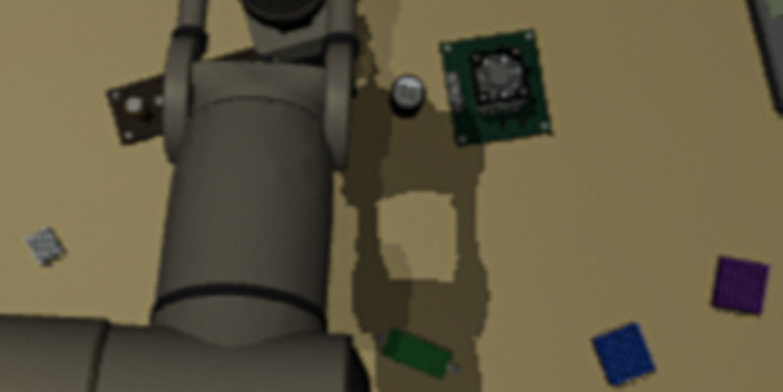

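Everything checks out: the stack is on the module, the capacitor is upright beside the block, and the resistor is within about 2 mm of centre. Handing in.

```bash
python3 -c "
from plant import workorder
print(workorder.close_job())"
```

```text
the job is handed in; nothing more can be done
None
```

The cooling test is set up and the job is handed in, with the robot's clock at about 24 s. The hand-in reports no verdict, so these are my own last camera checks:

| Part | Placed on | Last check |
|---|---|---|
| Large heat sink | power module | about 2 mm off centre, square |
| Fan | heat sink | looks square and centred; about 1 mm offset corrected just before lowering, not measured again after release |
| Resistor | terminal bar | about 2 mm from mid-way between the posts along the bar, under 1 mm across it, in line |
| Capacitor | mat beside the terminal block | upright, 0.7 mm off centre on the block, 94 mm from the board's centre (target 92.5 mm, so a gap of about 26 mm) |

- **Release:** the gripper has let go of everything and stands clear. Wrist forces never rose above about 6 N.
- **Bystanders:** the small heat sink and the multimeter look unmoved in the last views. The mug was not in them, but the arm never went near it. I did not measure any of the three again.
- **Disagreements:** the colour-mask outline of the placed heat sink came out too long (61 mm instead of 50) because it took in neighbouring parts. I used its corners instead; the two centres agreed to about 1.5 mm.
- **Picture budget:** I viewed 15 pictures, one over the budget of 14.

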